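Square a tube rack on the fraction collector and shut its gate

ROBOT

A 7-joint arm with a two-finger parallel gripper is mounted at the origin on the work surface. World frame = base frame: x ahead of the robot, y to its left, z up, the work surface at z = 0. Lengths are in m, angles in rad, forces in N, time in s.
With the tool pointing down it reaches from about 0.425 to 0.925 m from the base axis. Payload 6.8 kg.
Tool frame: the origin (TCP) lies between the finger pads; the fingertips stand 22 mm ahead of it and the grasp point (between the pads) lies 3 mm ahead of it; z points along the fingers, y is the line along which they close (so a half turn about z gives the same grasp; the last joint's range is limited). The gripper opens to 85 mm and grips with 20 to 120 N. Pads are 22 mm wide; open, the fingers measure 114 mm over their backs; the gripper's body (76 mm by 85 mm) begins 54 mm behind the grasp point. The pads swing forward as they close: fully open they stand 13 mm farther back than shut.
Start: joints at [1.153, 0.477, 0.022, 1.555, -0.011, 1.109, -0.083], TCP at [0.206, -0.643, 0.253] pointing down, gripper open.
Joint ranges: [-2.96, 2.96], [-0.34, 2.1], [-1.41, 1.46], [0.24, 2.44], [-1.37, 4.51], [0.17, 1.92], [-2.96, 2.96]. Speed limits (rad/s): [2.39, 2.39, 3.14, 3.14, 3.14, 3.14, 3.14].

INTERFACE

Orientations are given as a unit quaternion [w, x, y, z].
In Python, from station import env, gripper_to, kin, sensors, capture, camera_params, job gives the robot as it stands. Calls block until the motion is done:
- env.goto(position, orientation): joint-space move of the TCP to a pose.
- env.movel(position, velocity=0.15, ori=None, force_limit=None): straight line of the TCP; ori=None keeps the orientation; velocity is the mean speed in m/s. With force_limit (N) it stops when the force on the tool has changed by that much, and returns True; else False.
- env.movej(angles): joint-space move.
- gripper_to(opening, grip_force=None): finger opening in m; grip_force is the grip in N (None keeps the last); returns when the fingers have stopped.
- env.pause(seconds).
- kin.inverse_kinematics(position, orientation): joint angles nearest the present ones, or None.
- sensors.get_obs(): the state.
- capture(name): name is "scene" or "top" or "wrist"; returns the picture (420x560x3 uint8, red, green, blue); there is no depth.
- camera_params(name): a dict with "fx", "fy", "cx", "cy" (pixels), "rvec" (rotation vector, rad) and "tvec" (3), from world to camera coordinates, as OpenCV has them; the wrist camera has in their place "mount" (4x4, takes a point from camera to tool coordinates, whose origin is the TCP and whose axes are the flange's). Camera axes: x right, y down, z forward; pixel columns grow to the right and rows downward; lengths in m; the calibration is good to about 2 mm. The wrist camera is an equidistant fisheye: a pixel r from the principal point sees the ray r / f radians off the axis. A picture is of the moment at which its call begins: read the wrist's pose just before it. camera_params takes no time and is no camera call.
A pose or a line that the arm cannot do raises env.IKError and nothing moves.
- job.hand_in(): hands the job in; it is judged then, once.
The state is a dict: "t": time; "joint_pos": joint angles; "joint_vel": joint speeds; "joint_efforts": joint torques, N m; "eef_pos": TCP position; "eef_rot": TCP orientation; "force": force on the tool from outside, world axes, zero at the start; "moment": the same for the moment, N m; "opening": finger opening in m; "grasp_force": force on a finger pad.
Only numpy, scipy, OpenCV 4.12 (cv2) and the standard library are available. Lean on these libraries where they do the work, as an engineer would, in place of code of your own. Each camera call takes 0.05 s, during which the arm holds its last target. There are 200 camera calls.

TASK

Set the purple tube rack home on the fraction collector: push it with the fingertips near its two ends until its long side lies flush along the aluminium guide rail, with both brass switch pins pressed in, and along the rail until its end is flush against the end stop. Once it is home, swing the retaining gate by its red post until it is fully shut, leaving the rack home. Push gently by feel, never harder than 15 N on the rack, keep it flat on the deck, and leave everything else on the bench alone.

Things in the scene. Friction and masses are not known exactly. Their poses are not given: they have to be found in the camera images.
- collector: the fraction collector, fixed on the bench: ivory base 270 (x) x 440 (y) mm, its grey deck level, 30 mm above the bench. Origin on the bench under the base's middle; x away from the robot, square to the rail; y along the rail towards the end stop. An ivory control unit 72 mm high stands at y = +219 to +314 mm, with a thin column and parked arm 268 mm high at x = +105, y = +275 mm
- switch_left (a joint): pin of the left rack switch, m: 0 = out, 0.006 = pressed flush with the guide rail's face. The brass pin, 8 mm thick, sticks 6 mm out of the rail 43 mm above the bench, at y = +95 mm of the collector; soft spring, under 0.4 N. The rigid aluminium rail is set by hand in slots: its face, at y = 0, is at x = +80 to +90 mm of the collector, up to 0.01 rad out of square; feel for it
- switch_right (a joint): pin of the right rack switch, like the left one, at y = -65 mm of the collector. The guide rail's flat face runs from y = -180 to +155 mm, along the back of the deck, and is 27 mm high (its top 57 mm above the bench), its upright leg 6 mm thick
- stop: the aluminium end stop, rigid, on the deck at the rail's left end. Origin on its face at its foot, axes as the collector's: the flat face is the plane y = 0, from x = -52 to +38 mm, 27 mm high. Lies at x = +43, y = +150, z = +30 mm in the collector's frame
- rack: the purple tube rack, loose, 84 (x) x 240 (y) x 45 (z) mm, flat solid sides, 0.2 to 0.4 kg; open glass tubes in it rise to 61 mm. Origin at its underside's centre. Starts flat on the deck, 37 to 71 mm short of the rail at its middle, turned up to 0.2 rad from the rail, 10 to 48 mm short of the stop. Sliding it takes 1.5 to 5 N; pushed near one end it turns about its other half
- rack_back_left (a point): the rack's corner that goes into the angle of rail and end stop: at x = +42, y = +120 mm of the rack, half-way up its side (22.5 mm)
- rack_back_right (a point): the rack's other corner on the rail side: at x = +42, y = -120 mm of the rack, half-way up its side
- gate (a joint): the retaining gate's angle, rad: 0 = open (arm along the rail, pointing away from the end stop), 1.571 = fully shut (arm pointing from the rail towards the robot's side past the rack's right end, its toe round the rack's front corner). Grows clockwise seen from above. Starts at 0 to 0.25; stiff hinge, about 0.05 N m, stays where it is left
- gate_pivot (a point): point on the gate's vertical hinge axis, 66 mm above the bench, half-way up the arm (collector frame x = +108, y = -102 mm). The steel arm is 12 mm wide, 12 mm thick, 126 mm long from this axis, and passes over the rail; with the rack home it shuts 6 mm clear of the rack's end, its toe 4 to 16 mm clear of the rack's front
- gate_knob (a point): centre of the gate's upright red round post, 16 mm thick, on the arm 85 mm from the hinge axis; it stands from 71 to 101 mm above the bench (this point at 86 mm)
- hexkey: bent steel hex key, 75 x 30 mm, 6 mm thick, lying on the deck in the corner behind the end stop; a bystander, origin at its underside's centre
- tape: roll of yellow labelling tape, 60 mm across, 18 mm high, lying on the control unit's top; a bystander, origin at its underside's centre
- bottle_a: media bottle with purple cap, 70 mm across, 150 mm high; a bystander, origin at its underside's centre
- bottle_b: media bottle with purple cap, 70 mm across, 150 mm high; a bystander, origin at its underside's centre
- jar: white jar with orange cap, 60 mm across, 90 mm high; a bystander, origin at its underside's centre
- beaker: clear beaker, 70 mm across, 90 mm high; a bystander, origin at its underside's centre
- tipbox: blue pipette-tip box, 85 x 120 x 57 mm; a bystander, origin at its underside's centre
- pipette: blue hand pipette lying on the bench, about 210 mm long, 22 mm high; a bystander, origin at its underside's centre

How it is judged:
On the way, in this order (a step that is already met when the one before it is completed fails the run):
1. the rack is home: both switch pins pressed, end on the stop (value of joint each of switch_left, switch_right above 0.004 m and y of rack_back_left in the frame of stop above -0.0025 m), for 0.2 s.
2. the gate is swung shut (value of joint gate above 1.5 rad), for 0.2 s.
At the end, for the whole second after the job is handed in: The rack stands flat and still on the deck, both switch pins are pressed in by at least 4 of their 6 mm (the rack within 2 mm of the rail's face at both), its rail-side left corner is within 2.5 mm of the end stop's face, and the gate is shut (at least 1.5 of 1.571 rad) (all of step 1 and value of joint gate above 1.5 rad and angle between rack's own z axis and vertical below 0.03 rad and linear speed of rack below 0.01 m/s and angular speed of rack below 0.05 rad/s); the robot touches nothing.
It fails at once if more than 15 N between fingers and rack (contact force between the fingers and rack above 15 N).
It fails at once if the rack is pressed on the end stop with more than 15 N (contact force between rack and stop above 15 N).
It fails at once if the rack is tipped or lifted off the deck (angle between rack's own z axis and vertical above 0.08 rad or height (world z) of rack above 0.042 m).
It fails at once if a bystander is disturbed (moved by more than 20 mm) (distance of any of hexkey, tape, bottle_a, bottle_b, jar, beaker, tipbox, pipette from where it was at the start of the episode above 0.02 m).
It also fails if it takes over 72 s, if anything falls off the work surface, if the arm or the gripper's body presses on something with over 40 N, if the wrist force passes 120 N, or if a joint passes its speed limit or range.

## Working session

There is one attempt and no reset: what is moved stays moved. The work goes in short steps, each a Python script; the robot and the scene stay as the last script left them, time stands still between calls to the robot, and variables do not carry over. Pictures are saved under pics/ and viewed, at most 10 in all, crops included, and the job is handed in when it is done.

```bash
ls; mkdir -p pics; python3 - <<'E'
from station import env, sensors, capture, camera_params
import cv2
for n in ("scene","top"):
    cv2.imwrite(f"pics/{n}0.png",capture(n)[:,:,::-1]); print(n,camera_params(n))
print(sensors.get_obs())
E
```

```text
pics
scene {'fx': 459.3293076536336, 'fy': 459.3293076536336, 'cx': 276.9409597413267, 'cy': 214.15291770953897, 'rvec': array([ 1.88815997,  1.54271775, -0.62447185]), 'tvec': array([-0.12596039, -0.27957676,  1.66871146])}
top {'fx': 469.9478432509036, 'fy': 469.9478432509036, 'cx': 282.10871834413837, 'cy': 215.15361007586415, 'rvec': array([ 2.05770072, -2.16513053,  0.21622255]), 'tvec': array([0.05481377, 0.53797038, 1.40086407])}
{'t': 0.1, 'joint_pos': array([ 1.15292139,  0.47771176,  0.02232553,  1.55636742, -0.01149937,
        1.10927101, -0.08310467]), 'joint_vel': array([ 0.00011966, -0.00053951, -0.00046599, -0.00354248,  0.00069014,
        0.00012262, -0.00046338]), 'joint_efforts': array([ 3.72503433e-03, -5.97766936e+01,  1.61302909e+00, -2.81957263e+01,
        1.26980254e-02,  5.01889939e-03,  1.22367140e-05]), 'eef_pos': array([ 0.20561971, -0.64239652,  0.2524201 ]), 'eef_rot': array([-7.94648191e-04,  9.88026201e-01,  1.54284031e-01, -1.80241020e-04]), 'force': array([-0.15386656,  0.28733931, -0.14362254]), 'moment': array([-0.05287377, -0.04634665, -0.0205529 ]), 'grasp_force': 0.0, 'opening': 0.08539708848578302}
```

View pics/scene0.png

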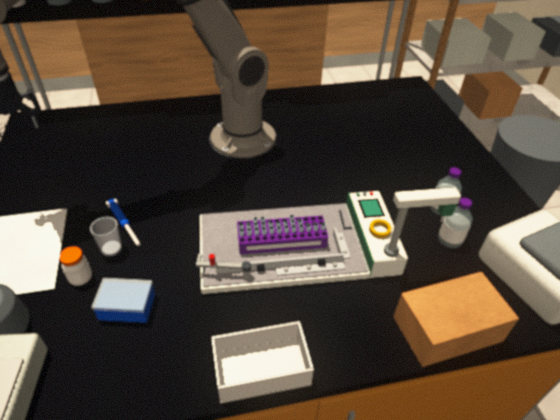

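View pics/top0.png

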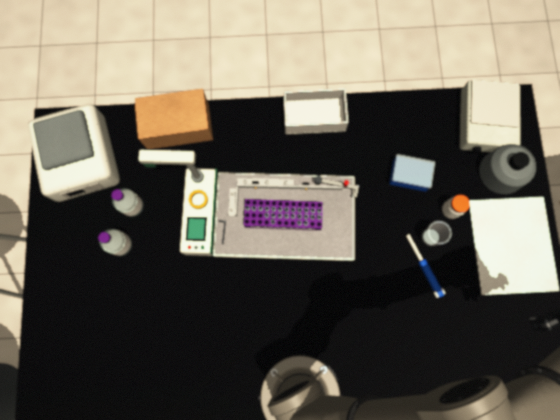

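```bash
cat > h.py <<'E'
import numpy as np, cv2
from scipy.spatial.transform import Rotation as R
from station import env, gripper_to, kin, sensors, capture, camera_params, job
def cast(name,uv,z,pose=None):
    """pixels -> world points on the plane at height z"""
    c=camera_params(name); uv=np.atleast_2d(uv).astype(float)
    d=(uv-[c["cx"],c["cy"]])/[c["fx"],c["fy"]]
    if "mount" in c:
        r=np.linalg.norm(d,axis=1,keepdims=True)
        v=np.hstack([d/np.maximum(r,1e-9)*np.sin(r),np.cos(r)])
        p,q=pose; T=np.eye(4); T[:3,:3]=R.from_quat(np.roll(q,-1)).as_matrix(); T[:3,3]=p
        T=T@c["mount"]; v=v@T[:3,:3].T; o=T[:3,3]
    else:
        M=R.from_rotvec(c["rvec"]).as_matrix(); v=np.hstack([d,np.ones((len(d),1))])@M; o=-M.T@c["tvec"]
    return (o+v*((z-o[2])/v[:,2])[:,None])[:,:2]
def purple(im):
    h=cv2.cvtColor(im,cv2.COLOR_RGB2HSV); return cv2.inRange(h,(125,80,25),(160,255,255))
def red(im):
    h=cv2.cvtColor(im,cv2.COLOR_RGB2HSV); return cv2.inRange(h,(0,170,80),(6,255,255))|cv2.inRange(h,(172,170,80),(180,255,255))
def blob(m,box=None):
    if box: k=np.zeros_like(m); a,b,c,d=box; k[b:d,a:c]=m[b:d,a:c]; m=k
    c=max(cv2.findContours(m,cv2.RETR_EXTERNAL,cv2.CHAIN_APPROX_NONE)[0],key=cv2.contourArea); return c[:,0]
E
python3 - <<'E'
from h import *
im=cv2.imread("pics/top0.png")[:,:,::-1].copy()
m=cv2.morphologyEx(purple(im),cv2.MORPH_CLOSE,np.ones((5,5)))
b=blob(m,(200,160,370,270)); r=cv2.minAreaRect(cast("top",b,.075).astype(np.float32)); print("rack",r)
print("red",cast("top",blob(red(im),(320,160,370,270)).mean(0),.101))
g=cv2.cvtColor(im,cv2.COLOR_RGB2GRAY); g[:, :216]=0
b=blob(cv2.inRange(g,90,255),(216,165,370,270)); w=cast("top",b,.03); r=cv2.minAreaRect(w.astype(np.float32)); print("base part",r,cv2.boxPoints(r))
cv2.imwrite("pics/top0c.png",cv2.resize(im[160:270,170:370,::-1],None,fx=4,fy=4,interpolation=cv2.INTER_CUBIC))
E
```

```text
rack ((0.5408150553703308, 0.025764018297195435), (0.23702360689640045, 0.08661708980798721), 84.59575653076172)
red [[ 0.62168698 -0.17042818]]
base part ((0.5451953411102295, 0.01615561544895172), (0.4563087522983551, 0.2765936851501465), 85.34732055664062) [[ 0.3888474  -0.20002893]
 [ 0.6645296  -0.22246492]
 [ 0.7015433   0.23234016]
 [ 0.42586106  0.25477615]]
```

View pics/top0c.png

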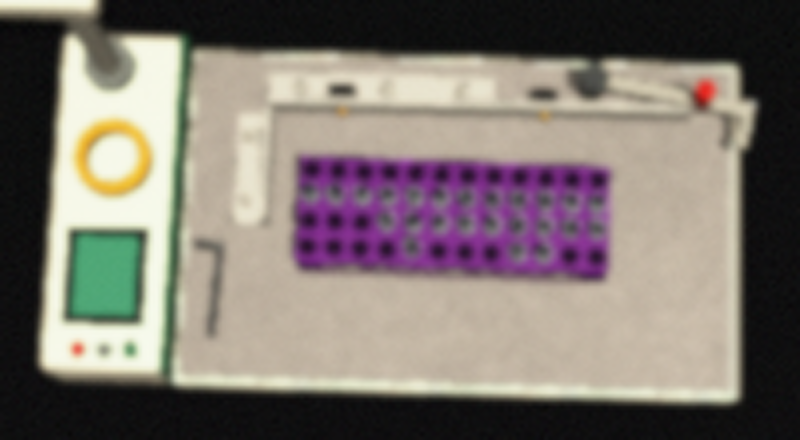

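```bash
cat >> h.py <<'E'
def down(yaw,tilt=0.):
    """tool down, tool x at yaw; tilt>0 makes the tips lead towards tool x"""
    return np.roll((R.from_euler("z",yaw)*R.from_euler("y",-tilt)*R.from_euler("x",np.pi)).as_quat(),1)
def obs(): 
    o=sensors.get_obs(); return o
E
python3 - <<'E'
from h import *
print(camera_params("wrist"))
for yaw in (-.08,-.08+np.pi,-.08-np.pi/2,-.08+np.pi/2):
    print(yaw,kin.inverse_kinematics([.5,-.02,.3],down(yaw)))
env.goto([.49,-.03,.30],down(-.08))
o=obs(); im=capture("wrist"); np.savez("w1",p=o["eef_pos"],q=o["eef_rot"],im=im)
cv2.imwrite("pics/w1.png",im[:,:,::-1]); print(o["t"],o["eef_pos"],o["joint_pos"])
E
```

```text
{'fx': 325.19226210127806, 'fy': 325.19226210127806, 'cx': 282.79907845994364, 'cy': 208.22765176661005, 'mount': array([[ 7.85671681e-04, -9.59903483e-01, -2.80329602e-01,
         7.14799806e-02],
       [ 9.99999439e-01,  5.55102123e-04,  9.01891123e-04,
        -3.07110903e-04],
       [-7.10116873e-04, -2.80330153e-01,  9.59903381e-01,
        -1.21293334e-01],
       [ 0.00000000e+00,  0.00000000e+00,  0.00000000e+00,
         1.00000000e+00]])}
-0.08 [ 0.36090039  0.18051297 -0.50098425  1.88003539  0.09667455  1.10471314
 -1.82756264]
3.061592653589793 [ 0.66674676  0.24156667 -0.86560792  1.86319119  0.20298978  1.12812461
  1.21857233]
-1.6507963267948966 [ 0.88996309  0.34207905 -1.17444214  1.85304797  0.34219244  1.17368214
  2.66191084]
1.4907963267948965 [ 0.47971757  0.19888111 -0.63890649  1.87316781  0.13181937  1.11149617
 -0.28839829]
2.5083 [ 0.49009075 -0.0309057   0.29993047] [ 0.37459194  0.16192245 -0.48677081  1.89998746  0.08487524  1.09982741
 -1.79756227]
```

View pics/w1.png

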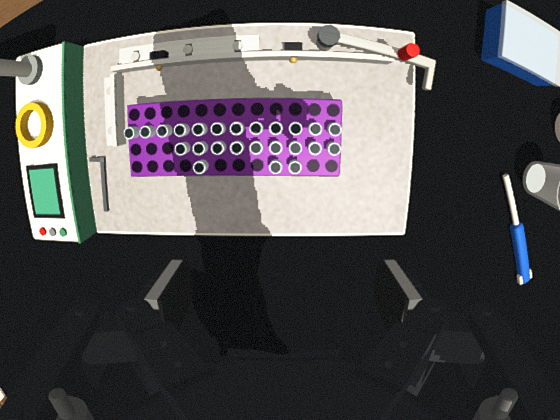

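```bash
python3 - <<'E'
from h import *
d=np.load("w1.npz"); im=d["im"]; P=(d["p"],d["q"])
m=cv2.morphologyEx(purple(im),cv2.MORPH_CLOSE,np.ones((9,9)))
r=cv2.minAreaRect(cast("wrist",blob(m,(90,80,380,200)),.075,P).astype(np.float32)); print("rack",r)
h=cv2.cvtColor(im,cv2.COLOR_RGB2HSV)
br=cv2.inRange(h,(8,110,90),(25,255,255))
n,l,s,c=cv2.connectedComponentsWithStats(br[40:90,120:330])
for i in range(1,n):
    if s[i,4]>3: q=c[i]+[120,40]; print("brass",q,s[i],cast("wrist",q,.045,P))
f=lambda n,uv,z:print(n,cast("wrist",uv,z,P).round(4).tolist())
f("base right front/back, front left",[[405,236],[414,33],[100,236]],.03)
f("stop face top",[[116,80],[116,143]],.057)
f("rail ends top",[[117,72],[408,68]],.057)
b=blob(red(im),(380,30,430,70)); f("red",b.mean(0),.098)
f("pivot",[328,36],.075)
cv2.imwrite("pics/w1c.png",cv2.resize(im[20:130,80:440,::-1],None,fx=2.2,fy=2.2,interpolation=cv2.INTER_CUBIC))
E
```

```text
rack ((0.5442655086517334, 0.02234414964914322), (0.23851652443408966, 0.0833548903465271), 84.87252807617188)
brass [292.96296296  59.62962963] [170  18   7   5  27] [[ 0.62586815 -0.05342736]]
brass [158.5         67.36363636] [36 26  6  4 22] [[0.63773292 0.10554052]]
base right front/back, front left [[0.3949, -0.1894], [0.6619, -0.2096], [0.427, 0.2397]]
stop face top [[0.6313, 0.1586], [0.5544, 0.1682]]
rail ends top [[0.6409, 0.1563], [0.6115, -0.1856]]
red [[0.6237, -0.1712]]
pivot [[0.6451, -0.0912]]
```

View pics/w1c.png

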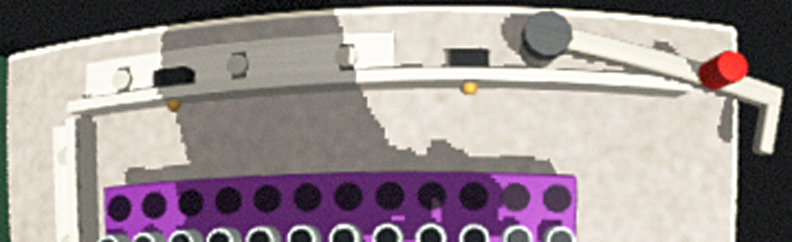

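```bash
cat >> h.py <<'E'
A=-.075; O=np.array([.545,.019]); C=np.array([[np.cos(A),-np.sin(A)],[np.sin(A),np.cos(A)]])
def W(x,y,z): return np.r_[O+C@[x,y],z]
def col(p): return (np.asarray(p)[:2]-O)@C
def lin(x,y,z,v=.15,f=None,ori=None):
    hit=env.movel(W(x,y,z),velocity=v,force_limit=f,ori=ori); o=obs()
    print("hit" if hit else "end",round(o["t"],2),"col mm",(1e3*col(o["eef_pos"])).round(1),"z",o["eef_pos"][2].round(4),"F col",(o["force"][:2]@C).round(2),o["force"][2].round(2)); return hit
def look(n):
    o=obs(); P=(o["eef_pos"],o["eef_rot"]); im=capture("wrist"); cv2.imwrite(f"pics/{n}.png",im[:,:,::-1]); return im,P
E
python3 - <<'E'
from h import *
q=down(A,.08)
lin(-.075,.003,.15,.2,ori=q)
lin(-.075,.003,.06,.08,4)
lin(-.045,.003,.06,.02,2.0)
lin(.0,.003,.06,.03,8)
E
```

```text
end 3.52 col mm [-74.1   2.8] z 0.1508 F col [-0.28 -0.28] 0.83
end 4.79 col mm [-74.6   3.1] z 0.0604 F col [-0.48 -0.01] 0.45
hit 5.83 col mm [-53.6   2.7] z 0.0596 F col [-0.12 -0.41] 0.54
hit 7.27 col mm [-7.3  2.8] z 0.0592 F col [-0.64  0.47] -0.44
```

```bash
python3 - <<'E'
from h import *
lin(.02,.003,.06,.01,7)
lin(-.04,.003,.06,.1)
lin(-.06,-.01,.20,.25,ori=down(A))
im,P=look("w2")
m=cv2.morphologyEx(purple(im),cv2.MORPH_CLOSE,np.ones((9,9)))
r=cv2.minAreaRect(cast("wrist",blob(m),.075,P).astype(np.float32)); print("rack",r,col(r[0]))
E
```

```text
hit 8.03 col mm [-7.3  2.5] z 0.0582 F col [-0.65 -1.5 ] -0.13
end 8.51 col mm [-39.6   3. ] z 0.0602 F col [ 0.49 -0.87] 0.26
end 9.22 col mm [-60.1 -10.2] z 0.1993 F col [0.13 0.13] 0.11
rack ((0.5914772152900696, 0.019815146923065186), (0.23870810866355896, 0.08316592127084732), 85.61432647705078) [0.04628548 0.00429538]
```

View pics/w2.png

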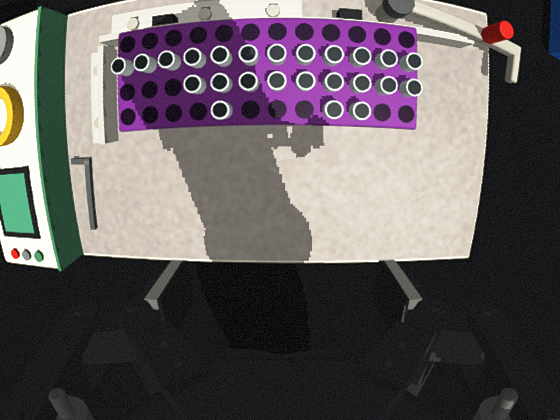

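```bash
python3 - <<'E'
from h import *
gripper_to(0.0)
q=down(A+np.pi/2,.08)
lin(.044,-.165,.15,.25,ori=q)
lin(.044,-.165,.064,.1,4)
lin(.044,-.12,.064,.02,2)
for i in range(3):
    if lin(.044,-.085,.064,.02,7) and col(obs()["eef_pos"])[1]>-.108: break
E
```

```text
end 11.77 col mm [  43.9 -164.6] z 0.1501 F col [-0.5  -0.34] -0.92
end 12.78 col mm [  44.5 -164.9] z 0.0646 F col [ 0.86 -0.72] -0.78
hit 14.47 col mm [  43.6 -127. ] z 0.0636 F col [-0.59 -1.34] -1.04
hit 15.68 col mm [  43.2 -105. ] z 0.0632 F col [-0.11 -0.66] 0.48
```

```bash
python3 - <<'E'
from h import *
lin(.044,-.085,.064,.01,7)
lin(.044,-.085,.064,.01,8)
lin(.044,-.15,.064,.15)
lin(.044,-.15,.13,.2)
lin(-.06,-.05,.13,.25,ori=down(A,.08))
im,P=look("w3")
m=cv2.morphologyEx(purple(im),cv2.MORPH_CLOSE,np.ones((9,9)))
r=cv2.minAreaRect(cast("wrist",blob(m),.075,P).astype(np.float32)); print("rack",r,col(r[0]))
# push near right end, then left end
for y in (-.06,.12,-.06):
    lin(-.045,y,.12,.25); lin(-.045,y,.064,.12,4); lin(-.018,y,.064,.06,3); lin(.02,y,.064,.015,7); lin(-.045,y,.064,.15); lin(-.045,y,.12,.2)
E
```

```text
hit 16.38 col mm [  42.2 -105. ] z 0.0622 F col [ 0.55 -0.55] -0.65
hit 17.12 col mm [  41.5 -104.9] z 0.0615 F col [ 0.05 -0.47] -0.6
end 17.57 col mm [  43.9 -149.6] z 0.0639 F col [-0.46  1.04] 0.45
end 18.05 col mm [  44.1 -148.7] z 0.1306 F col [-0.14 -0.07] -0.02
end 19.77 col mm [-60.  -50.2] z 0.1297 F col [0.27 0.9 ] 0.83
rack ((0.5906118750572205, 0.043223246932029724), (0.23883946239948273, 0.0856621041893959), 87.39726257324219) [0.04366861 0.02757284]
end 20.07 col mm [-44.8 -60.7] z 0.1195 F col [-0.31 -0.4 ] -0.84
end 20.68 col mm [-44.9 -59.7] z 0.0643 F col [0.21 0.39] 0.29
end 21.28 col mm [-18. -60.] z 0.0639 F col [0.25 0.28] 0.9
hit 22.32 col mm [ -9.3 -60.2] z 0.0633 F col [0.04 0.15] -0.4
end 22.71 col mm [-45.1 -60.1] z 0.0641 F col [0.38 0.11] -0.04
end 23.14 col mm [-43.7 -60.1] z 0.1208 F col [-0.2  -0.75] 0.18
end 24.01 col mm [-45.3 118.2] z 0.1192 F col [ 0.43 -0.37] -0.4
end 24.62 col mm [-44.8 119.5] z 0.0642 F col [0.16 0.67] 0.45
end 25.23 col mm [-18.  119.9] z 0.0639 F col [-0.22 -0.53] -0.26
hit 26.29 col mm [ -8.2 120.2] z 0.0634 F col [0.82 0.42] -0.29
end 26.68 col mm [-45.  119.9] z 0.0641 F col [-0.04 -0.13] 0.24
end 27.12 col mm [-43.7 120. ] z 0.1208 F col [0.3  0.49] -0.47
end 27.98 col mm [-45.1 -58.8] z 0.1196 F col [0.37 0.57] 0.75
end 28.6 col mm [-44.8 -59.1] z 0.0642 F col [-0.1   0.54] -0.32
end 29.2 col mm [-18.  -60.1] z 0.0639 F col [-0.16 -0.27] -0.04
hit 30.28 col mm [ -8.2 -60.3] z 0.0633 F col [-0.23 -0.75] -0.2
end 30.68 col mm [-45.  -60.1] z 0.0641 F col [0.15 0.45] 0.72
end 31.11 col mm [-43.6 -60.1] z 0.1208 F col [-0.09 -0.79] -0.27
```

```bash
python3 - <<'E'
from h import *
q=down(A+np.pi/2,.08)
lin(.042,-.14,.12,.25,ori=q); lin(.042,-.14,.064,.12,4); lin(.042,-.113,.064,.06,3); lin(.042,-.09,.064,.015,8)
lin(.042,-.14,.064,.2); lin(.042,-.14,.12,.2)
lin(-.035,-.06,.12,.25,ori=down(A,.08))
for y in (-.06,.12):
    lin(-.035,y,.12,.25); lin(-.035,y,.064,.12,4); lin(-.015,y,.064,.06,3); lin(.02,y,.064,.012,10); lin(-.035,y,.064,.15); 
lin(-.06,.03,.16,.25,ori=down(A))
im,P=look("w4")
m=cv2.morphologyEx(purple(im),cv2.MORPH_CLOSE,np.ones((9,9)))
r=cv2.minAreaRect(cast("wrist",blob(m),.075,P).astype(np.float32)); print("rack",r,col(r[0]))
E
```

```text
end 32.83 col mm [  41.6 -139.7] z 0.1197 F col [0.12 0.67] -0.41
end 33.44 col mm [  42.2 -139.7] z 0.0642 F col [1.18 0.41] -0.3
end 34.04 col mm [  42.  -112.8] z 0.0641 F col [-0.12 -0.25] -0.76
hit 34.89 col mm [  41.6 -103.9] z 0.0636 F col [ 0.94 -0.02] -0.55
end 35.22 col mm [  41.8 -141.3] z 0.0637 F col [-0.3  -0.91] -0.72
end 35.65 col mm [  42.3 -139. ] z 0.1208 F col [-0.53  0.52] -0.6
end 37.37 col mm [-35.  -60.2] z 0.1198 F col [ 0.21 -1.1 ] -0.45
end 37.62 col mm [-35.  -60.2] z 0.1199 F col [-0.22  0.08] -0.68
end 38.23 col mm [-34.8 -59.9] z 0.0642 F col [-0.48 -0.32] 0.63
end 38.72 col mm [-14.6 -60. ] z 0.0641 F col [-0.12 -0.53] -0.34
hit 39.88 col mm [ -8.4 -60.1] z 0.0631 F col [0.2  0.57] 0.23
end 40.21 col mm [-35.4 -60.1] z 0.064 F col [ 0.49 -0.38] -0.29
end 41.11 col mm [-35.1 118.1] z 0.1193 F col [-0.08 -0.95] 0.27
end 41.73 col mm [-34.9 119.5] z 0.064 F col [0.07 0.09] 0.21
end 42.21 col mm [-14.6 119.9] z 0.0641 F col [-0.84  0.71] -0.26
hit 43.38 col mm [ -8.1 120. ] z 0.0633 F col [0.25 0.66] 0.22
end 43.7 col mm [-35.5 120. ] z 0.064 F col [ 0.21 -0.28] -0.59
end 44.38 col mm [-59.7  30.5] z 0.1597 F col [0.39 1.08] 0.74
rack ((0.5949878692626953, 0.043875642120838165), (0.23852334916591644, 0.08670607954263687), 85.65931701660156) [0.04798342 0.02855129]
```

View pics/w4.png

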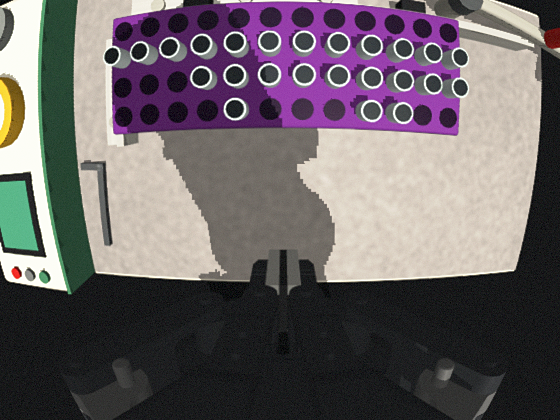

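```bash
python3 - <<'E'
from h import *
q=down(A+np.pi/2,.08)
lin(.042,-.13,.10,.35,ori=q); lin(.042,-.13,.064,.15,4); lin(.042,-.110,.064,.08,3); lin(.042,-.09,.064,.015,8)
lin(.042,-.13,.064,.25); lin(.042,-.14,.15,.25)
g=lambda t,s: np.array([.108,-.102])+.085*np.array([-np.sin(t),-np.cos(t)])+s*np.array([np.cos(t),-np.sin(t)])
t0=.186
lin(*g(t0,.033),.15,.25,ori=down(A+np.pi-t0))
if not lin(*g(t0,.033),.105,.15,4):
    for t in np.arange(.2,1.45,.2): env.movel(W(*g(t,.019),.105),velocity=.1,ori=down(A+np.pi-t))
    lin(*g(1.5,.019),.105,.05,ori=down(A+np.pi/2))
    lin(*g(1.57,.007),.105,.02,4)
E
```

```text
end 46.16 col mm [  41.9 -129.1] z 0.0999 F col [-0.16  0.22] -0.33
hit 46.37 col mm [  41.6 -129.5] z 0.0859 F col [-0.06 -0.16] -0.12
end 46.91 col mm [  42.  -109.6] z 0.064 F col [ 0.62 -0.19] 0.83
hit 47.62 col mm [  41.7 -103.7] z 0.0637 F col [-0.24 -0.19] 0.01
end 47.88 col mm [  41.9 -131.9] z 0.0636 F col [-0.52 -0.49] -0.67
end 48.38 col mm [  42.2 -139.2] z 0.1508 F col [-0.11  0.74] -1.24
end 49.92 col mm [ 124.4 -191.3] z 0.1496 F col [0.21 0.34] -0.05
hit 50.12 col mm [ 124.2 -191.6] z 0.1387 F col [-0.34 -0.65] -0.95
```

```bash
python3 - <<'E'
from h import *
g=lambda t,s: np.array([.108,-.102])+.085*np.array([-np.sin(t),-np.cos(t)])+s*np.array([np.cos(t),-np.sin(t)])
t0=.186
if not lin(*g(t0,.033),.105,.07,5):
    for t in np.arange(.2,1.45,.2): env.movel(W(*g(t,.019),.105),velocity=.1,ori=down(A+np.pi-t))
    lin(*g(1.5,.019),.105,.05,ori=down(A+np.pi/2))
    lin(*g(1.57,.007),.105,.02,4)
E
```

```text
end 50.8 col mm [ 124.8 -191.5] z 0.105 F col [-0.65 -1.22] 0.7
end 53.52 col mm [  24.9 -127.7] z 0.1049 F col [-0.34 -0.97] -0.66
hit 54.0 col mm [  23.8 -122. ] z 0.1046 F col [ 0.18 -0.62] 0.23
```

```bash
python3 - <<'E'
from h import *
lin(.023,-.105,.105,.012,5)
lin(.023,-.105,.105,.012,6)
lin(.023,-.15,.105,.2); lin(.023,-.15,.14,.2); lin(-.02,-.08,.26,.3,ori=down(A))
im,P=look("w5")
m=cv2.morphologyEx(purple(im),cv2.MORPH_CLOSE,np.ones((9,9)))
r=cv2.minAreaRect(cast("wrist",blob(m),.075,P).astype(np.float32)); print("rack",r,col(r[0]))
b=blob(red(im)); print("post",col(cast("wrist",b.mean(0),.098,P)[0]))
E
```

```text
hit 54.46 col mm [  23.2 -122. ] z 0.1039 F col [-0.43 -0.18] -0.72
hit 54.98 col mm [  22.6 -122. ] z 0.1033 F col [0.11 0.2 ] 0.56
end 55.27 col mm [  22.9 -151.3] z 0.1047 F col [0.26 0.43] -0.29
end 55.6 col mm [  23.8 -149. ] z 0.1412 F col [0.3  0.17] 0.55
end 57.32 col mm [-20.2 -80.1] z 0.2595 F col [ 0.07 -0.08] 0.24
rack ((0.5931380391120911, 0.04375973343849182), (0.23891368508338928, 0.08335098624229431), 85.62349700927734) [0.04614747 0.0282971 ]
post [ 0.02612732 -0.10230344]
```

View pics/w5.png

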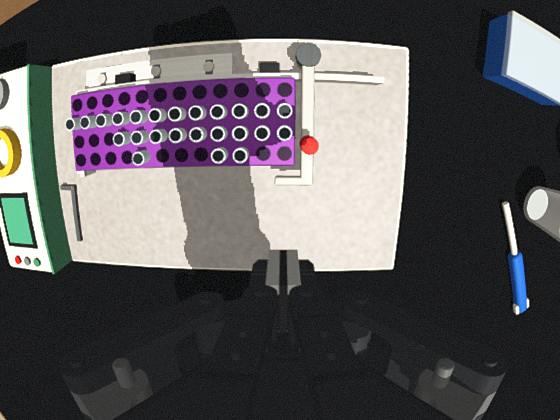

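The last picture shows the gate shut, with its red post at pixel (309,145) and its toe round the rack's front corner. The rack lies along the rail, with its left end at the stop around (75,130). Repeated pushes stopped at the same points each time, so I'm handing in.

```bash
python3 -c "
from station import job
print(job.hand_in())"
```

```text
the job is handed in; nothing more can be done
None
```

I pushed the rack against the rail and the end stop, swung the gate shut, and handed the job in at about 57 s. The interface returned no verdict. By feel and camera the rack is home and the gate fully closed, though I could not read the switch pins directly.

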